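Close the wood-oil can with its quick-thread filler cap

TASK

Close the wood-oil can: pick up its filler cap by the red bar and set it level on the neck. With light downward pressure turn it backwards (anticlockwise seen from above) until you feel it drop into the thread starts, then turn it forwards (clockwise) until it is fully home against its stop, and let go. Never force the cap - its plastic threads break if it is twisted hard against a stop or pressed hard - and leave the freshly oiled house and tower and the sanding block where they stand.

Things in the scene. Friction and masses are not known exactly. Their poses are not given: they have to be found in the camera images.
- cap_grip (a point): Centre of the red bar on top of the loose black filler cap, on the cap's axis (z, up). Bar 50 mm long (x), 14 mm wide (y), from 9 mm below this point (the cap's flat top) to 9 mm above: grip it across y from above. Cap 60 mm in diameter, 41 mm high with the bar, about 70 g; this point is 32 mm above its open lower rim, on which it stands on the table at the start.
- cap: The same filler cap; origin at the centre of its lower rim, 32 mm below cap_grip, same axes. Inside, 1 mm above the rim, are four lugs (at x, y, -x, -y), 3 mm high, 8 degrees wide, reaching in to a radius of 20.3 mm.
- neck_mouth (a point): Centre of the open top of the can's white neck, on its vertical axis. Neck 38 mm in diameter, rising 24 mm from the can's top, with a 3.5 mm cone at its mouth; outside, four thread ridges (radius 23.5 mm), one per quarter turn, each ending at a stop rib. Where the ridges start round the axis differs from can to can and is NOT given by any pose here: it must be felt.
- cap_on_threads (a point): On the neck's axis, 20.4 mm above neck_mouth: lowest place of cap_grip with the lugs still on top of the ridges (highest: 4.6 mm more). Turned clockwise so, the lugs run into the stop ribs. Turned anticlockwise the cap climbs 4 mm per rad, so yield; within 85 degrees it drops 6 mm into the starts. A drop of 3 mm to this point is only a slip off the ribs: keep backing.
- cap_in_starts (a point): On the neck's axis, 18.5 mm above neck_mouth: place of cap_grip (within 0.5 mm) once the lugs have dropped into the thread starts, openings 6 mm wide; further backing meets a stop within 10 degrees. From here the cap turns clockwise in the thread and sinks 4.0 mm per rad.
- cap_home (a point): On the neck's axis, 13.5 mm above neck_mouth: place of cap_grip when the cap is fully home, firmly against its stop, 66 to 76 degrees clockwise of the thread starts.
- can: Full green metal oil can that stands firm, 90 (x) by 130 (y) by 120 mm high; origin at the centre of its underside, z up. The neck stands 30 mm from the centre towards -y, a steel handle 21 mm high over the other half. Cap and neck bear 60 N of contact in all: a push of 60 N or a twist of about 1.3 N m against a stop. 3 to 6 N of push follows the thread, 0.3 to 0.5 N m tells a stop.
- drying_house: Brown oiled wooden half-timbered house, 58 x 56 x 125 mm, standing to dry on the right of the table, beside the cap or behind it; origin at the centre of its underside. Leave it alone.
- drying_tower: Brown oiled wooden round tower with a pointed roof, 47 mm in diameter, 128 mm high, standing to dry on the right of the table, beside the cap or behind it; origin at the centre of its underside. Leave it alone.
- sanding_block: Brown cork sanding block, 39 x 65 x 28 mm, lying to the left of the can; origin at the centre of its underside. Leave it alone.
There are look-alikes about, which are no part of the job. What is shaped like the cap but green, pink or white is not meant.

How it is judged:
On the way:
1. the cap sits level on the neck and its lugs have dropped into the thread starts (horizontal distance between cap_grip and neck_mouth below 0.004 m and angle between cap_grip's own z axis and vertical below 0.08 rad and z of cap_grip in the frame of neck_mouth below 0.0195 m), for 0.2 s.
At the end, for the whole second after the job is handed in: the cap is screwed fully home on the neck: on its axis to 4 mm, level to 0.08 rad, and at most 0.8 mm (about 12 degrees of turn) short of its stop, let go of (horizontal distance between cap_grip and neck_mouth below 0.004 m and angle between cap_grip's own z axis and vertical below 0.08 rad and z of cap_grip in the frame of neck_mouth below 0.0143 m); the robot touches nothing.
It fails at once if the cap is forced: the contact force between the cap and the can's neck passes 60 N (contact force between cap and can above 60 N).
It fails at once if the drying house, the drying tower or the sanding block is shifted by more than 10 mm (distance of any of drying_house, drying_tower, sanding_block from where it was at the start of the episode above 0.01 m).
It also fails if it takes over 72 s, if anything falls off the work surface, if the arm or the gripper's body presses on something with over 40 N, if the wrist force passes 120 N, or if a joint passes its speed limit or range.

ROBOT

A 7-joint arm with a two-finger parallel gripper is mounted at the origin on a cart in front of the work surface, level with it; the furniture and walls round the work are solid. World frame = base frame: x ahead of the robot, y to its left, z up, the work surface at z = 0. Lengths are in m, angles in rad, forces in N, time in s.
With the tool pointing down it reaches from about 0.4 to 0.925 m from the base axis. Payload 4.1 kg.
Tool frame: the origin (TCP) lies at the very end of the fingers, on their centre line; the grasp point (between the pads) lies 19 mm behind it (manip.pinch_z is the z of the grasp point in the tool frame, in m); z points along the fingers, y is the line along which they close (so a half turn about z gives the same grasp; the last joint's range is limited). The gripper opens to 85 mm and grips with 20 to 120 N. Pads are 22 mm wide; open, the fingers measure 114 mm over their backs; the gripper's body (76 mm by 85 mm) begins 54 mm behind the grasp point. The pads swing forward as they close: fully open they stand 13 mm farther back than shut.
Start: joints at [1.2, 0.398, 0.045, 1.537, -0.019, 1.207, -0.051], TCP at [0.175, -0.626, 0.231] pointing down, gripper open.
Joint ranges: [-2.82, 2.82], [-0.49, 2.23], [-1.37, 1.46], [0, 2.46], [-1.36, 4.5], [0.23, 2], [-2.94, 2.94]. Speed limits (rad/s): [2.57, 2.57, 3.14, 3.14, 3.14, 3.14, 3.14].

INTERFACE

Orientations are given as a 3x3 rotation matrix whose columns are the frame's x, y, z axes.
In Python, from plant import monitor, imaging, manip gives the robot as it stands.
- The arm moves only by the tool carry_out, never from a script. Its argument "moves" is a list that holds one entry, the list of rows, each a list of 5 numbers: the finger opening in mm, from 0 to 85.4, then the shift along the tool's x, y, z in mm, then the turn about the tool's z in degrees. A call has 1 to 20 rows; each row shifts and turns the commanded pose from where the row before left it, along the tool's axes as they then stand; what a row does not reach is not made up. A row lasts 1/8 s, in which the tool goes at most 62.5 mm and 10.7 degrees, less where a joint would pass 70% of its speed; a pose out of reach is approached as far as the arm can. A call with a gripper value outside its range is refused whole. The fingers move at their own pace and stop on an object; "force" is the grip in N (left out, the last holds). Time passes only in rows, so rows that do not move let the fingers close. It gives the time, the measured TCP pose, the force, the opening and the grip force at its end, in the units of the state.
- monitor.get_obs(): the state, without advancing time (a new reading comes with each control period).
- imaging.snapshot(name): name is "scene" or "top"; returns (picture, depth): 420x560x3 uint8, blue, green, red; 420x560 float32, m along the optical axis (not along the pixel's ray), 0 where there is no reading.
- imaging.get_calibration(name): a dict with "fx", "fy", "cx", "cy" (pixels), "cam_to_world" (4x4, takes a point from camera to world coordinates). Camera axes: x right, y up, looking along -z (the intrinsics and any distortion apply to the point x, -y, -z); pixel columns grow to the right and rows downward; lengths in m; the calibration is good to about 2 mm. A picture is of the moment at which its call begins. get_calibration takes no time and is no camera call.
- manip.hand_in(): hands the job in; it is judged then, once.
The state is a dict: "t": time; "joint_pos": joint angles; "qd": joint speeds; "joint_efforts": joint torques, N m; "eef_pos": TCP position; "orientation": TCP orientation; "force": force on the tool from outside, world axes, zero at the start; "torque": the same for the moment, N m; "finger_gap": opening from 0.0 (shut) to 1.0 (fully open); "finger_force": force on a finger pad.
Only numpy, scipy, OpenCV 4.12 (cv2) and the standard library are available. Lean on these libraries where they do the work, as an engineer would, in place of code of your own. Each camera call takes 0.05 s, during which the arm holds its last target. There are 200 camera calls.

## Working session

There is one attempt and no reset: what is moved stays moved. The work goes in short steps, Python scripts to look and compute and a tool call to move; the robot and the scene stay as the last step left them, time stands still between calls to the robot, and variables do not carry over. Pictures are saved under pics/ and viewed, at most 10 in all, crops included, and the job is handed in when it is done.

Besides the shell and the picture viewer there is one more tool, called after ">>>" as a command line: name --argument value ..., lists and objects as JSON in quotes. carry_out: Moves the arm, as the interface text tells. Its arguments: {"type":"object","properties":{"moves":{"type":"array"},"force":{"type":"number"}},"required":["moves"]}

```bash
mkdir -p pics; ls; python3 - <<'E'
from plant import monitor, imaging, manip
import cv2,numpy as np
for n in("scene","top"):
    p,d=imaging.snapshot(n); cv2.imwrite(f"pics/{n}0.png",p); np.save(f"pics/{n}0.npy",d)
    c=imaging.get_calibration(n); print(n,{k:np.round(v,4).tolist() for k,v in c.items()})
o=monitor.get_obs(); print({k:np.round(v,3).tolist() for k,v in o.items()}, manip.pinch_z)
E
```

```text
pics
scene {'fx': 426.8327, 'fy': 426.8327, 'cx': 282.4328, 'cy': 203.2541, 'cam_to_world': [[-0.8379, 0.2636, -0.4779, -0.0508], [-0.5454, -0.4356, 0.716, 0.7533], [-0.0194, 0.8607, 0.5088, 0.6941], [0.0, 0.0, 0.0, 1.0]]}
top {'fx': 482.579, 'fy': 482.579, 'cx': 285.5625, 'cy': 214.8611, 'cam_to_world': [[-0.0878, 0.9759, -0.1999, 0.2289], [-0.9961, -0.087, 0.0127, -0.0417], [-0.005, 0.2003, 0.9797, 1.4742], [0.0, 0.0, 0.0, 1.0]]}
{'t': 0.1, 'joint_pos': [1.2, 0.399, 0.045, 1.538, -0.019, 1.207, -0.051], 'qd': [0.001, -0.001, 0.001, -0.0, 0.0, 0.001, 0.002], 'joint_efforts': [0.004, -47.626, 1.37, -25.495, 0.012, 0.005, 0.0], 'eef_pos': [0.174, -0.626, 0.23], 'orientation': [[0.963, 0.269, -0.001], [0.269, -0.963, 0.002], [-0.0, -0.002, -1.0]], 'force': [0.227, -0.334, -0.831], 'torque': [-0.064, -0.039, 0.046], 'finger_force': 0.0, 'finger_gap': 1.002} -0.0187
```

View pics/scene0.png

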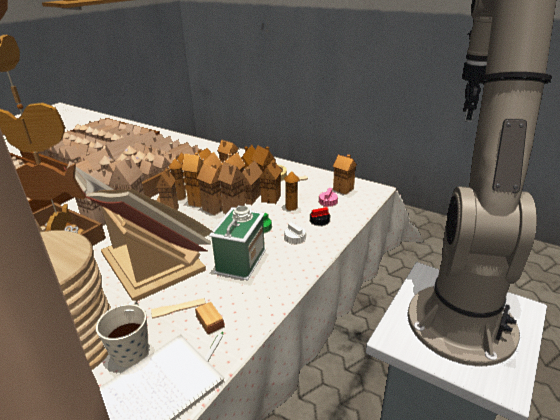

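View pics/top0.png

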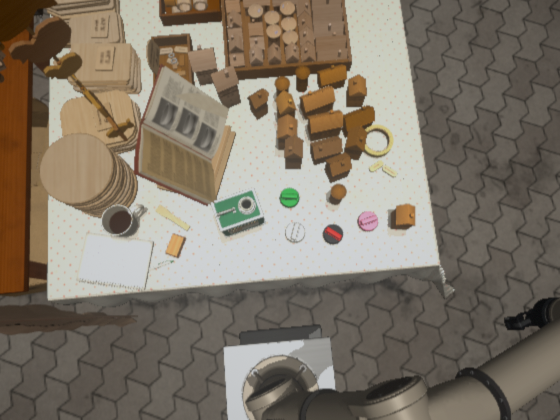

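The top view shows the black cap with red bar at (333,234) and the can's neck near (247,204). The tower is at (339,193), the house at (404,216), the sanding block at (175,244), and look-alike caps at (295,231), (289,198) and (368,221).

```bash
cat > h.py <<'E'
import numpy as np,cv2
from plant import imaging
def world(n,u,v,d):
    c=imaging.get_calibration(n); M=np.array(c["cam_to_world"])
    p=np.stack([(u-c["cx"])/c["fx"]*d,-(v-c["cy"])/c["fy"]*d,-d,np.ones_like(d)],-1)
    return (p@M.T)[...,:3]
def onplane(n,u,v,z):
    a=world(n,np.array(u,float),np.array(v,float),np.array(1.)); o=np.array(imaging.get_calibration(n)["cam_to_world"])[:3,3]
    return o+(a-o)*(z-o[2])/(a[2]-o[2])
def cloud(n,d):
    v,u=np.indices(d.shape); return world(n,u.astype(float),v.astype(float),d.astype(float))
def pix(n,p):
    c=imaging.get_calibration(n); q=np.linalg.inv(c["cam_to_world"])@np.append(p,1)
    return c["cx"]+c["fx"]*q[0]/-q[2], c["cy"]+c["fy"]*q[1]/q[2]
E
python3 - <<'E'
from h import *
for n in("top","scene"):
    p=cv2.imread(f"pics/{n}0.png"); d=np.load(f"pics/{n}0.npy"); P=cloud(n,d)
    b,g,r=[p[...,i].astype(int) for i in range(3)]
    m=(r>110)&(g<50)&(b<60)&(abs(P[...,2]-.03)<.03)
    k,l,s,_=cv2.connectedComponentsWithStats(m.astype(np.uint8))
    for i in range(1,k):
        if s[i,4]>15:
            v,u=np.where(l==i); print(n,"red",s[i],u.mean(),v.mean(),np.median(P[l==i],0).round(4),"onplane",onplane(n,u.mean(),v.mean(),.041).round(4))
            Q=P[l==i][:,:2]; w,V=np.linalg.eigh(np.cov(Q.T)); print("axis deg",np.degrees(np.arctan2(V[1,1],V[0,1])),np.sqrt(w*12))
    # can region
    R=(abs(P[...,0]-P[212,238,0])<.12)&(abs(P[...,1]-P[212,238,1])<.12) if n=="top" else (abs(P[...,0]-c0[0])<.12)&(abs(P[...,1]-c0[1])<.12)
    if n=="top": c0=P[212,238]; print("can",c0)
    T=R&(abs(P[...,2]-.144)<.006); print("z~.144",T.sum(),np.median(P[T],0) if T.any() else 0)
    T=R&(abs(P[...,2]-.12)<.006)&(g>r+15); print("can top",T.sum(),np.median(P[T],0))
    if T.any():
        v,u=np.where(T); print(cv2.minAreaRect((P[T][:,:2]*1000).astype(np.float32)))
p=cv2.imread("pics/top0.png")[170:250,200:290]; q=cv2.imread("pics/scene0.png")[190:290,200:340]
cv2.imwrite("pics/crop.png",np.vstack([cv2.resize(p,(540,480))[:300],cv2.resize(q,(540,386))[:300]]))
for n,z in(("top",0),("scene",0)):pass
E
```

```text
can [0.52579032 0.07591392 0.11977725]
z~.144 188 [0.5646249  0.12932138 0.14270103]
can top 730 [0.52918089 0.09039793 0.11971053]
((536.2918090820312, 79.19831848144531), (79.09988403320312, 118.57547760009766), 14.446263313293457)
scene red [311 208  18   9  83] 319.67469879518075 211.9156626506024 [ 0.4492 -0.1922  0.0345] onplane [ 0.4434 -0.1804  0.041 ]
axis deg 49.634702583670965 [0.01150752 0.04917574]
z~.144 147 [0.55319284 0.11175422 0.1410072 ]
can top 523 [0.52020298 0.09678648 0.11859006]
((529.6949462890625, 78.55673217773438), (87.0659408569336, 122.37088775634766), 15.358097076416016)
```

View pics/crop.png

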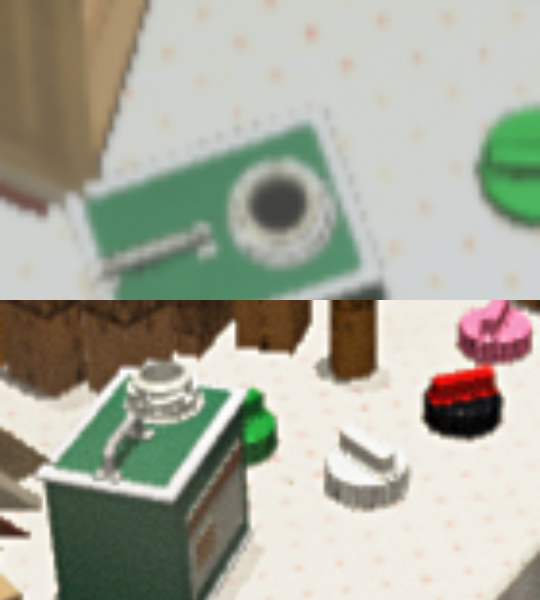

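The crop shows the neck's dark bore at about (246,204) in the top image, and the black cap with its red bar standing clear. Next I'll refine both positions.

```bash
python3 - <<'E'
from h import *
n="top"; p=cv2.imread("pics/top0.png"); d=np.load("pics/top0.npy"); P=cloud(n,d)
b,g,r=[p[...,i].astype(int) for i in range(3)]
m=(r>g+60)&(r>b+60)&(np.hypot(*(np.indices(r.shape)-np.array([234,333])[:,None,None]))<14)
w=np.where(m,r-g,0).astype(float); v,u=np.indices(r.shape)
c=(w*u).sum()/w.sum(),(w*v).sum()/w.sum(); print("red",m.sum(),c,onplane(n,*c,.041),np.median(P[m],0))
Q=np.array([onplane(n,a,bb,.041)[:2] for a,bb in zip(u[m],v[m])]); W,V=np.linalg.eigh(np.cov(Q.T,aweights=w[m])); print("ang",np.degrees(np.arctan2(V[1,1],V[0,1])),np.sqrt(W*12),cv2.minAreaRect((Q*1000).astype(np.float32)))
gray=cv2.cvtColor(p,cv2.COLOR_BGR2GRAY).astype(float)
R=np.hypot(u-246,v-204)<7; w=np.clip(150-gray,0,None)*R; c=(w*u).sum()/w.sum(),(w*v).sum()/w.sum(); print("bore",c,onplane(n,*c,.144))
# neck: ridges & neck bright silhouette
# can top white rim/edges via depth z .12 in both views; neck depth points
for n in("top","scene"):
    p=cv2.imread(f"pics/{n}0.png"); P=cloud(n,np.load(f"pics/{n}0.npy"))
    near=np.hypot(P[...,0]-.535,P[...,1]-.062)<.045
    for lo,hi in((.138,.148),(.126,.138)):
        T=near&(P[...,2]>lo)&(P[...,2]<hi); print(n,lo,T.sum(),P[T].mean(0).round(4),P[T].min(0).round(4),P[T].max(0).round(4))
    T=(np.hypot(P[...,0]-.53,P[...,1]-.08)<.12)&(abs(P[...,2]-.12)<.005)
    print("can top rect",cv2.minAreaRect((P[T][:,:2]*1000).astype(np.float32)))
    K=(np.hypot(P[...,0]-.447,P[...,1]+.186)<.05)&(P[...,2]>.034); print("bar",K.sum(),P[K].mean(0),np.percentile(P[K],[2,98],axis=0).round(4).tolist())
    K=(np.hypot(P[...,0]-.447,P[...,1]+.186)<.05)&(P[...,2]>.017); print("cap",K.sum(),cv2.minEnclosingCircle((P[K][:,:2]*1000).astype(np.float32)))
    for nm,u,v in(("tower",339,187),("house",404,213),("pink",368,221),("white",295,231),("green",289,198)):
        if n=="top": print(nm,P[v,u].round(3))
E
```

```text
red 108 (np.float64(333.211664935964), np.float64(233.0057978539287)) [ 0.45320017 -0.19814284  0.041     ] [ 0.45322316 -0.19807452  0.03880904]
ang 51.5066994790027 [0.01763408 0.05157617] ((452.8224792480469, -196.95376586914062), (52.98000717163086, 19.698190689086914), 51.82548522949219)
bore (np.float64(245.92744223753547), np.float64(203.63153627888124)) [0.54262328 0.04981899 0.144     ]
top 0.138 75 [0.5431 0.056  0.1415] [0.523  0.0322 0.1381] [0.5664 0.1048 0.1476]
top 0.126 120 [0.5394 0.0542 0.1324] [0.5052 0.0233 0.126 ] [0.5739 0.1029 0.138 ]
can top rect ((556.9965209960938, 102.38020324707031), (145.82630920410156, 167.4293670654297), 14.708501815795898)
bar 77 [ 0.4556296  -0.1980949   0.04067615] [[0.438, -0.2174, 0.0346], [0.4724, -0.179, 0.0465]]
cap 293 ((456.47607421875, -198.76918029785156), 30.71482276916504)
tower [ 0.572 -0.22   0.125]
house [ 0.483 -0.4    0.109]
pink [ 0.481 -0.307  0.037]
white [ 0.47  -0.084  0.039]
green [ 0.576 -0.076  0.029]
scene 0.138 71 [0.5382 0.0578 0.1404] [0.5227 0.0356 0.138 ] [0.5589 0.1042 0.1439]
scene 0.126 139 [0.5357 0.0584 0.1326] [0.5158 0.0294 0.1265] [0.562 0.106 0.138]
can top rect ((551.3365478515625, 98.40911865234375), (137.4585723876953, 159.43797302246094), 14.5656156539917)
bar 58 [ 0.45184707 -0.19503212  0.03816833] [[0.4355, -0.2169, 0.0343], [0.4686, -0.1763, 0.0416]]
cap 225 ((451.2997131347656, -195.0990753173828), 30.590578079223633)
```

>>> carry_out --moves '[[[85,32,-28,0,0],[85,32,-28,0,0],[85,32,-28,0,0],[85,32,-28,0,0],[85,32,-28,0,0],[85,32,-28,0,0],[85,32,-28,0,0],[85,32,-28,0,0],[85,32,-28,0,0],[85,32,-28,0,0],[85,32,-28,0,0],[85,32,-28,0,0],[85,0,0,20,-8.9],[85,0,0,20,-8.9],[85,0,0,20,-8.9],[85,0,0,20,-8.9],[85,0,0,20,0],[85,0,0,0,0]]]'

```text
t: 2.35
eef_pos: [0.4526, -0.1989, 0.1297]
orientation: [[0.627, 0.779, -0.004], [0.779, -0.627, 0.002], [-0.001, -0.004, -1.0]]
force: [-0.1, 0.7, 0.7]
finger_gap: 0.995
finger_force: 0.0
```

>>> carry_out --moves '[[[85,0.5,-1.5,21,0],[85,0,0,21,0],[85,0,0,21,0],[85,0,0,21,0],[85,0,0,19,0],[85,0,0,0,0],[20,0,0,0,0],[20,0,0,0,0],[20,0,0,0,0],[20,0,0,0,0]]]' --force 40

```text
t: 3.6
eef_pos: [0.4535, -0.1982, 0.0286]
orientation: [[0.627, 0.779, 0.001], [0.779, -0.627, -0.0], [0.0, 0.001, -1.0]]
force: [-0.2, -0.0, 0.3]
finger_gap: 0.234
finger_force: 0.0
```

>>> carry_out --moves '[[[0,0,0,0,0],[0,0,0,0,0],[0,0,0,0,0],[0,0,0,0,0]]]'

```text
t: 4.1
eef_pos: [0.4537, -0.1982, 0.0287]
orientation: [[0.627, 0.779, 0.001], [0.779, -0.627, -0.0], [0.0, 0.001, -1.0]]
force: [-1.0, -0.1, 5.6]
finger_gap: 0.151
finger_force: 41.0
```

>>> carry_out --moves '[[[0,0,0,-10,0],[0,0,0,-20,0],[0,0,0,-30,0],[0,0,0,-30,0],[0,0,0,-30,0],[0,0,0,-30,0],[0,0,0,-20,0],[0,31,-10.8,0,0],[0,31,-10.8,0,0],[0,31,-10.8,0,0],[0,31,-10.8,0,0],[0,31,-10.8,0,0],[0,31,-10.8,0,0],[0,31,-10.8,0,0],[0,31,-10.8,0,0],[0,0,0,0,0],[0,0,0,0,0]]]'

```text
t: 6.22
eef_pos: [0.541, 0.0485, 0.198]
orientation: [[0.627, 0.779, -0.001], [0.779, -0.627, -0.001], [-0.001, -0.0, -1.0]]
force: [0.1, -0.3, -0.6]
finger_gap: 0.153
finger_force: 40.3
```

```bash
python3 - <<'E'
from h import *
from plant import monitor
o=monitor.get_obs(); print({k:np.round(v,4).tolist() for k,v in o.items()})
ims=[]
for n in("scene","top"):
    p,d=imaging.snapshot(n); cv2.imwrite(f"pics/{n}1.png",p); np.save(f"pics/{n}1.npy",d)
    u,v=map(int,pix(n,[.542,.05,.16])); print(n,u,v); ims.append(cv2.resize(p[v-40:v+40,u-45:u+45],(630,560),interpolation=cv2.INTER_CUBIC))
    cv2.imwrite(f"pics/{n}1c.png",ims[-1])
E
```

```text
{'t': 6.225, 'joint_pos': [0.2707, 0.2693, -0.522, 1.8213, 0.151, 1.0914, -0.9839], 'qd': [0.0149, -0.0048, 0.0154, 0.0035, 0.0005, -0.0019, -0.0026], 'joint_efforts': [-0.9228, -36.9019, -3.7015, -24.3667, -0.0773, -0.0362, 0.0001], 'eef_pos': [0.541, 0.0485, 0.198], 'orientation': [[0.6272, 0.7788, -0.001], [0.7788, -0.6272, -0.001], [-0.0014, -0.0001, -1.0]], 'force': [0.0596, -0.2677, -0.6069], 'torque': [0.0057, -0.0085, 0.0152], 'finger_force': 40.2859, 'finger_gap': 0.1534}
scene 241 202
top 245 202
```

View pics/scene1c.png

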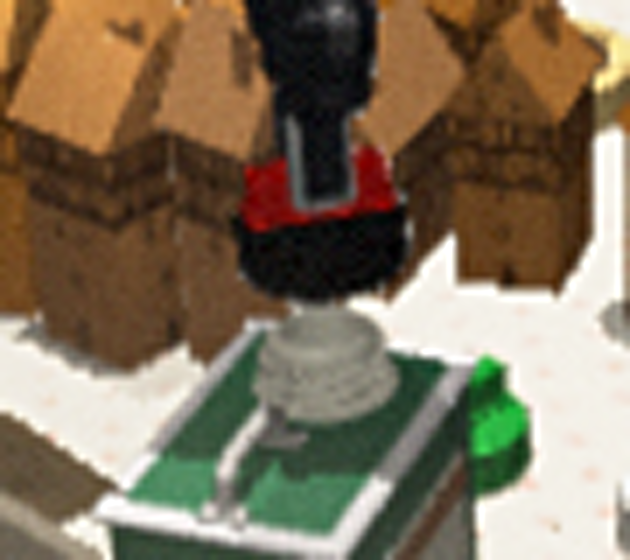

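View pics/top1c.png

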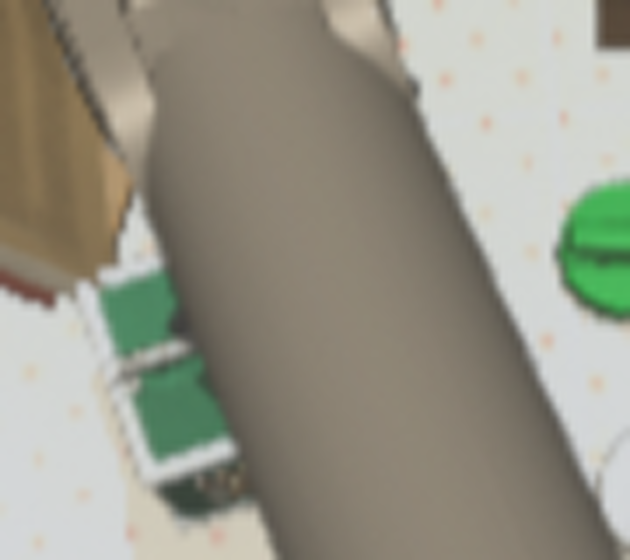

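The scene view shows the cap held level above the neck, its silhouette centred near crop x=322 against the neck at about 327. The top view is blocked by the arm, so I'll measure cap against neck from the scene camera.

```bash
python3 - <<'E'
from h import *
from scipy.optimize import least_squares
p=cv2.imread("pics/scene1.png"); P=cloud("scene",np.load("pics/scene1.npy")); P0=cloud("scene",np.load("pics/scene0.npy")); p0=cv2.imread("pics/scene0.png")
def fit(Q,r=None):
    x0=[*Q[:,:2].mean(0)]+([] if r else [.02])
    f=lambda a:np.hypot(Q[:,0]-a[0],Q[:,1]-a[1])-(r or a[2])
    s=least_squares(f,x0,loss="soft_l1",f_scale=.001); return s.x.round(4),np.std(f(s.x)).round(4),len(Q)
near=lambda P,c,r:np.hypot(P[...,0]-c[0],P[...,1]-c[1])<r
g=p.max(2)
m=near(P,(.541,.0485),.037)&(P[...,2]>.172)&(P[...,2]<.188)&(g<70); print("cap side",fit(P[m],.03),fit(P[m]))
m=near(P0,(.4537,-.1982),.037)&(P0[...,2]>.004)&(P0[...,2]<.019)&(p0.max(2)<70); print("cap side start",fit(P0[m],.03))
for a,b in((.124,.13),(.13,.135),(.135,.139),(.139,.146)):
  for PP in(P,P0):
    m=near(PP,(.541,.0485),.030)&(PP[...,2]>a)&(PP[...,2]<b)
    print("neck",a,m.sum(),fit(PP[m]), fit(PP[m],.0235),fit(PP[m],.019))
# silhouettes by columns at row profiles
c=imaging.get_calibration("scene")
for z in(.13,.144,.175): print("axis pix",z,pix("scene",[.541,.0485,z]))
for row in(180,184,190,195,200,205,208,211,214): print(row,p.max(2)[row,224:272].tolist() if row<198 else p[row,230:268].astype(int).sum(1).tolist())
gray=cv2.cvtColor(p0,cv2.COLOR_BGR2GRAY)
print(gray[198:216,230:254])
E
```

```text
cap side (array([0.5396, 0.0487]), np.float64(0.0014), 149) (array([0.5398, 0.0485, 0.0302]), np.float64(0.0014), 149)
cap side start (array([ 0.4529, -0.198 ]), np.float64(0.0032), 87)
neck 0.124 51 (array([0.5383, 0.0531, 0.0191]), np.float64(0.0024), 51) (array([0.5417, 0.0499]), np.float64(0.0038), 51) (array([0.5383, 0.0531]), np.float64(0.0024), 51)
neck 0.124 48 (array([0.539 , 0.0538, 0.019 ]), np.float64(0.0023), 48) (array([0.5419, 0.0499]), np.float64(0.0039), 48) (array([0.539 , 0.0538]), np.float64(0.0023), 48)
neck 0.13 63 (array([0.5381, 0.0534, 0.0188]), np.float64(0.0025), 63) (array([0.5413, 0.0522]), np.float64(0.0033), 63) (array([0.5381, 0.0534]), np.float64(0.0025), 63)
neck 0.13 63 (array([0.5381, 0.0536, 0.0188]), np.float64(0.0025), 63) (array([0.5403, 0.0504]), np.float64(0.0037), 63) (array([0.5381, 0.0536]), np.float64(0.0025), 63)
neck 0.135 46 (array([0.5395, 0.0524, 0.017 ]), np.float64(0.0026), 46) (array([0.5395, 0.0461]), np.float64(0.0049), 46) (array([0.5396, 0.0519]), np.float64(0.0026), 46)
neck 0.135 48 (array([0.539 , 0.0529, 0.0173]), np.float
[... 3618 characters left out ...]
54 242 186 236 236 158 108 122 122 134 136 133 128 126 131 146 207
  233 228 246 232 229 233]
 [255 244 176 138 197 230 193 150 135 128 124 132 132 140 151 181 211 243
  221 190 251 236 238 238]
 [248 172 124 213 207 229 241 227 193 191 188 193 189 202 225 249 244 230
  162 148 255 245 240 246]
 [195 110 133 252 192 176 220 235 241 246 252 254 254 244 240 239 226 176
  113 156 248 188 182 211]
 [121 104 131 234 244 148 126 162 207 217 238 242 237 210 187 182 186 185
  118 150 179 128 139 114]
 [108 110 121 139 182 165 111 121 162 130 133 134 140 153 180 195 244 235
  194 189 141 165 187 117]
 [106 113 149 117 104 118 128 128 202 164 180 183 187 220 247 239 179 164
  254 237 156 197 203 115]]
```

>>> carry_out --moves '[[[0,2,-0.4,0,0],[0,0,0,8,0],[0,0,0,8,0],[0,0,0,4,0],[0,0,0,2,0],[0,0,0,0,0]]]'

```text
t: 7.08
eef_pos: [0.5424, 0.0512, 0.1762]
orientation: [[0.627, 0.779, -0.0], [0.779, -0.627, -0.0], [-0.0, -0.0, -1.0]]
force: [-0.5, -0.5, -1.2]
finger_gap: 0.151
finger_force: 40.3
```

>>> carry_out --moves '[[[0,0,0,1,0],[0,0,0,1,0],[0,0,0,1,0],[0,0,0,0,0]]]'

```text
t: 7.58
eef_pos: [0.5424, 0.0511, 0.1732]
orientation: [[0.627, 0.779, -0.0], [0.779, -0.627, -0.0], [-0.0, 0.0, -1.0]]
force: [-0.6, -0.2, -0.7]
finger_gap: 0.152
finger_force: 40.3
```

>>> carry_out --moves '[[[0,0,0,1,0],[0,0,0,1,0],[0,0,0,0,0]]]'

```text
t: 7.95
eef_pos: [0.5424, 0.0511, 0.1712]
orientation: [[0.627, 0.779, -0.0], [0.779, -0.627, -0.0], [-0.0, -0.0, -1.0]]
force: [-0.1, -0.0, -0.1]
finger_gap: 0.154
finger_force: 40.3
```

>>> carry_out --moves '[[[0,0,0,1,0],[0,0,0,0,0]]]'

```text
t: 8.2
eef_pos: [0.5424, 0.0511, 0.1702]
orientation: [[0.627, 0.779, -0.0], [0.779, -0.627, -0.0], [-0.0, 0.0, -1.0]]
force: [-0.6, 0.5, -1.0]
finger_gap: 0.149
finger_force: 40.3
```

>>> carry_out --moves '[[[0,0,0,1,0],[0,0,0,0,0]]]'

```text
t: 8.45
eef_pos: [0.5424, 0.0511, 0.1692]
orientation: [[0.627, 0.779, -0.0], [0.779, -0.627, -0.0], [-0.0, -0.0, -1.0]]
force: [-0.7, 0.4, -0.1]
finger_gap: 0.149
finger_force: 40.3
```

>>> carry_out --moves '[[[0,0,0,1,0],[0,0,0,0.5,0],[0,0,0,0,0]]]'

```text
t: 8.82
eef_pos: [0.5424, 0.0511, 0.1677]
orientation: [[0.627, 0.779, -0.0], [0.779, -0.627, -0.0], [-0.0, 0.0, -1.0]]
force: [1.1, -0.7, -0.6]
finger_gap: 0.151
finger_force: 40.3
```

>>> carry_out --moves '[[[0,0,0,0.7,0],[0,0,0,0.3,0],[0,0,0,0,0]]]'

```text
t: 9.2
eef_pos: [0.5424, 0.0511, 0.1668]
orientation: [[0.627, 0.779, -0.0], [0.779, -0.627, -0.0], [-0.0, 0.0, -1.0]]
force: [0.3, 0.1, -1.4]
finger_gap: 0.151
finger_force: 40.3
```

>>> carry_out --moves '[[[0,0,0,0.7,0],[0,0,0,0.3,0],[0,0,0,0,0]]]'

```text
t: 9.57
eef_pos: [0.5424, 0.0511, 0.1657]
orientation: [[0.627, 0.779, -0.0], [0.779, -0.627, -0.0], [-0.0, -0.0, -1.0]]
force: [-0.3, -0.3, -0.9]
finger_gap: 0.149
finger_force: 40.3
```

>>> carry_out --moves '[[[0,0,0,0.5,0],[0,0,0,0.5,0],[0,0,0,0,0]]]'

```text
t: 9.95
eef_pos: [0.5424, 0.0511, 0.1647]
orientation: [[0.627, 0.779, -0.0], [0.779, -0.627, -0.0], [-0.0, 0.0, -1.0]]
force: [-0.5, -0.0, -1.5]
finger_gap: 0.15
finger_force: 40.3
```

>>> carry_out --moves '[[[0,0,0,0.5,0],[0,0,0,0.5,0],[0,0,0,0,0]]]'

```text
t: 10.32
eef_pos: [0.5425, 0.0511, 0.1638]
orientation: [[0.627, 0.779, 0.0], [0.779, -0.627, -0.0], [-0.0, 0.0, -1.0]]
force: [0.5, -1.0, -1.3]
finger_gap: 0.149
finger_force: 40.3
```

>>> carry_out --moves '[[[0,0,0,0.5,0],[0,0,0,0.5,0],[0,0,0,0,0]]]'

```text
t: 10.7
eef_pos: [0.5427, 0.0512, 0.1636]
orientation: [[0.627, 0.779, 0.001], [0.779, -0.627, -0.0], [0.0, 0.001, -1.0]]
force: [-1.4, -0.6, 5.7]
finger_gap: 0.148
finger_force: 41.1
```

>>> carry_out --moves '[[[0,0,0,-0.28,-4],[0,0,0,-0.28,-4],[0,0,0,0,0]]]'

```text
t: 11.08
eef_pos: [0.5431, 0.0509, 0.1642]
orientation: [[0.513, 0.858, 0.002], [0.858, -0.513, -0.0], [0.0, 0.002, -1.0]]
force: [0.2, -0.3, 5.6]
finger_gap: 0.15
finger_force: 41.1
```

>>> carry_out --moves '[[[0,0,0,-0.28,-4],[0,0,0,0,0]]]'

```text
t: 11.32
eef_pos: [0.5431, 0.051, 0.1644]
orientation: [[0.452, 0.892, 0.001], [0.892, -0.452, -0.0], [0.0, 0.001, -1.0]]
force: [-0.6, -1.9, 5.6]
finger_gap: 0.147
finger_force: 41.0
```

```bash
cat > s.py <<'E'
from plant import monitor; import numpy as np
o=monitor.get_obs(); R=o["orientation"]; print(o["t"],np.round(o["eef_pos"],4),"yaw",np.degrees(np.arctan2(R[1][0],R[0][0])).round(1),"F",np.round(o["force"],1),"T",np.round(o["torque"],2),np.round(o["joint_pos"],2)[-1])
E
python3 s.py
```

```text
11.325 [0.5431 0.051  0.1644] yaw 63.1 F [-0.6 -1.9  5.6] T [-0.23  0.13 -0.  ] -0.81
```

>>> carry_out --moves '[[[0,0,0,-0.28,-4],[0,0,0,0,0]]]'

```text
t: 11.58
eef_pos: [0.5431, 0.051, 0.1647]
orientation: [[0.389, 0.921, 0.001], [0.921, -0.389, -0.0], [0.0, 0.001, -1.0]]
force: [-1.1, -0.4, 5.2]
finger_gap: 0.148
finger_force: 41.1
```

>>> carry_out --moves '[[[0,0,0,-0.28,-4],[0,0,0,0,0]]]'

```text
t: 11.82
eef_pos: [0.5431, 0.051, 0.165]
orientation: [[0.324, 0.946, 0.001], [0.946, -0.324, -0.0], [0.0, 0.002, -1.0]]
force: [-0.4, -0.3, 5.3]
finger_gap: 0.153
finger_force: 41.1
```

>>> carry_out --moves '[[[0,0,0,-0.28,-4],[0,0,0,0,0]]]'

```text
t: 12.08
eef_pos: [0.5431, 0.051, 0.1652]
orientation: [[0.257, 0.966, 0.001], [0.966, -0.257, -0.0], [0.0, 0.001, -1.0]]
force: [-0.7, -0.1, 6.6]
finger_gap: 0.147
finger_force: 41.1
```

>>> carry_out --moves '[[[0,0,0,-0.28,-4],[0,0,0,0,0]]]'

```text
t: 12.32
eef_pos: [0.5431, 0.0511, 0.1654]
orientation: [[0.189, 0.982, 0.001], [0.982, -0.189, -0.0], [0.0, 0.001, -1.0]]
force: [-1.0, -0.5, 6.4]
finger_gap: 0.15
finger_force: 41.1
```

>>> carry_out --moves '[[[0,0,0,-0.28,-4],[0,0,0,0,0]]]'

```text
t: 12.58
eef_pos: [0.543, 0.0513, 0.1653]
orientation: [[0.121, 0.993, 0.001], [0.993, -0.121, 0.0], [0.001, 0.001, -1.0]]
force: [0.1, -0.8, 3.5]
finger_gap: 0.151
finger_force: 40.8
```

>>> carry_out --moves '[[[0,0,0,-0.2,-4],[0,0,0,0,0]]]'

```text
t: 12.82
eef_pos: [0.542, 0.0511, 0.1646]
orientation: [[0.051, 0.999, -0.001], [0.999, -0.051, -0.0], [-0.0, -0.001, -1.0]]
force: [0.0, 0.8, -1.0]
finger_gap: 0.148
finger_force: 40.3
```

>>> carry_out --moves '[[[0,0,0,0.8,0],[0,0,0,0.7,0],[0,0,0,0,0]]]'

```text
t: 13.2
eef_pos: [0.5423, 0.0511, 0.1635]
orientation: [[0.05, 0.999, -0.0], [0.999, -0.05, -0.0], [-0.0, -0.0, -1.0]]
force: [0.8, 0.1, -0.1]
finger_gap: 0.153
finger_force: 40.3
```

```bash
python3 s.py
```

```text
13.2 [0.5423 0.0511 0.1635] yaw 87.2 F [ 0.8  0.1 -0.1] T [-0.   -0.01  0.06] -0.42
```

>>> carry_out --moves '[[[0,0,0,0.7,0],[0,0,0,0.7,0],[0,0,0,0,0]]]'

```text
t: 13.58
eef_pos: [0.5424, 0.051, 0.1623]
orientation: [[0.049, 0.999, -0.0], [0.999, -0.049, -0.0], [-0.0, -0.0, -1.0]]
force: [0.6, -0.9, -0.6]
finger_gap: 0.151
finger_force: 40.3
```

>>> carry_out --moves '[[[0,0,0,0.5,0],[0,0,0,0.5,0],[0,0,0,0,0]]]'

```text
t: 13.95
eef_pos: [0.5424, 0.051, 0.1613]
orientation: [[0.049, 0.999, -0.0], [0.999, -0.049, -0.0], [-0.0, -0.0, -1.0]]
force: [0.6, -0.9, -1.0]
finger_gap: 0.153
finger_force: 40.3
```

>>> carry_out --moves '[[[0,0,0,0.5,0],[0,0,0,0.3,0],[0,0,0,0,0]]]'

```text
t: 14.32
eef_pos: [0.5425, 0.0511, 0.1605]
orientation: [[0.049, 0.999, 0.0], [0.999, -0.049, -0.0], [-0.0, 0.0, -1.0]]
force: [0.4, -0.5, -0.8]
finger_gap: 0.151
finger_force: 40.2
```

>>> carry_out --moves '[[[0,0,0,0.4,0],[0,0,0,0.3,0],[0,0,0,0,0]]]'

```text
t: 14.7
eef_pos: [0.5425, 0.0511, 0.1598]
orientation: [[0.049, 0.999, 0.0], [0.999, -0.049, -0.0], [-0.0, 0.0, -1.0]]
force: [0.1, -1.0, -0.2]
finger_gap: 0.151
finger_force: 40.3
```

Now below the on-threads height, so this is the real drop. I'll find the seat.

>>> carry_out --moves '[[[0,0,0,0.4,0],[0,0,0,0.3,0],[0,0,0,0,0]]]'

```text
t: 15.08
eef_pos: [0.5425, 0.0511, 0.1592]
orientation: [[0.049, 0.999, 0.0], [0.999, -0.049, -0.0], [-0.0, 0.0, -1.0]]
force: [-0.3, -1.0, -0.5]
finger_gap: 0.147
finger_force: 40.3
```

>>> carry_out --moves '[[[0,0,0,0.3,0],[0,0,0,0.2,0],[0,0,0,0,0]]]'

```text
t: 15.45
eef_pos: [0.5425, 0.0511, 0.159]
orientation: [[0.049, 0.999, 0.0], [0.999, -0.049, -0.0], [-0.0, 0.0, -1.0]]
force: [-1.3, -1.2, 3.4]
finger_gap: 0.149
finger_force: 40.7
```

```bash
python3 s.py
```

```text
15.45 [0.5425 0.0511 0.159 ] yaw 87.2 F [-1.3 -1.2  3.4] T [-0.15  0.16 -0.04] -0.42
```

>>> carry_out --moves '[[[0,0,0,0.28,4],[0,0,0,0.28,4],[0,0,0,0,0]]]'

```text
t: 15.82
eef_pos: [0.5429, 0.0511, 0.1584]
orientation: [[0.187, 0.982, 0.001], [0.982, -0.187, -0.0], [-0.0, 0.001, -1.0]]
force: [0.4, -1.1, 2.5]
finger_gap: 0.152
finger_force: 40.7
```

```bash
python3 s.py
```

```text
15.825 [0.5429 0.0511 0.1584] yaw 79.2 F [ 0.4 -1.1  2.5] T [-0.23 -0.08 -0.04] -0.55
```

>>> carry_out --moves '[[[0,0,0,0.28,4],[0,0,0,0.28,4],[0,0,0,0.28,4],[0,0,0,0,0]]]'

```text
t: 16.32
eef_pos: [0.5429, 0.0511, 0.1575]
orientation: [[0.386, 0.922, 0.001], [0.922, -0.386, -0.0], [0.0, 0.001, -1.0]]
force: [-0.5, -0.8, 2.5]
finger_gap: 0.149
finger_force: 40.8
```

```bash
python3 s.py
```

```text
16.325 [0.5429 0.0511 0.1575] yaw 67.3 F [-0.5 -0.8  2.5] T [-0.17 -0.12 -0.06] -0.75
```

>>> carry_out --moves '[[[0,0,0,0.28,4],[0,0,0,0.28,4],[0,0,0,0.28,4],[0,0,0,0,0]]]'

```text
t: 16.82
eef_pos: [0.5428, 0.051, 0.1567]
orientation: [[0.569, 0.822, 0.001], [0.822, -0.569, -0.0], [0.0, 0.001, -1.0]]
force: [0.4, -1.7, 4.5]
finger_gap: 0.147
finger_force: 40.8
```

```bash
python3 s.py
```

```text
16.825 [0.5428 0.051  0.1567] yaw 55.3 F [ 0.4 -1.7  4.5] T [-0.26 -0.06 -0.03] -0.95
```

>>> carry_out --moves '[[[0,0,0,0.28,4],[0,0,0,0.28,4],[0,0,0,0.28,4],[0,0,0,0,0]]]'

```text
t: 17.32
eef_pos: [0.543, 0.051, 0.1559]
orientation: [[0.728, 0.686, 0.001], [0.686, -0.728, -0.0], [0.001, 0.001, -1.0]]
force: [0.7, -1.6, 3.8]
finger_gap: 0.148
finger_force: 40.8
```

```bash
python3 s.py
```

```text
17.325 [0.543  0.051  0.1559] yaw 43.3 F [ 0.7 -1.6  3.8] T [-0.37 -0.3  -0.09] -1.14
```

>>> carry_out --moves '[[[0,0,0,0.28,4],[0,0,0,0.28,4],[0,0,0,0.28,4],[0,0,0,0,0]]]'

```text
t: 17.82
eef_pos: [0.5429, 0.0511, 0.155]
orientation: [[0.854, 0.52, 0.001], [0.52, -0.854, -0.0], [0.001, 0.001, -1.0]]
force: [0.9, -2.4, 4.7]
finger_gap: 0.145
finger_force: 40.9
```

```bash
python3 s.py
```

```text
17.825 [0.5429 0.0511 0.155 ] yaw 31.3 F [ 0.9 -2.4  4.7] T [-0.34 -0.27 -0.11] -1.34
```

>>> carry_out --moves '[[[0,0,0,0.2,3],[0,0,0,0.2,3],[0,0,0,0,0]]]'

```text
t: 18.2
eef_pos: [0.5428, 0.051, 0.1546]
orientation: [[0.904, 0.428, 0.001], [0.428, -0.904, -0.0], [0.001, 0.001, -1.0]]
force: [0.7, -1.8, 5.1]
finger_gap: 0.151
finger_force: 41.0
```

```bash
python3 s.py
```

```text
18.2 [0.5428 0.051  0.1546] yaw 25.3 F [ 0.7 -1.8  5.1] T [-0.4  -0.31 -0.06] -1.44
```

>>> carry_out --moves '[[[0,0,0,0.2,3],[0,0,0,0,0]]]'

```text
t: 18.45
eef_pos: [0.5428, 0.0509, 0.1544]
orientation: [[0.925, 0.379, 0.001], [0.379, -0.925, -0.0], [0.001, 0.001, -1.0]]
force: [0.6, -1.3, 5.5]
finger_gap: 0.15
finger_force: 41.0
```

```bash
python3 s.py
```

```text
18.45 [0.5428 0.0509 0.1544] yaw 22.3 F [ 0.6 -1.3  5.5] T [-0.44 -0.24 -0.01] -1.49
```

>>> carry_out --moves '[[[0,0,0,0.14,3],[0,0,0,0,0]]]'

```text
t: 18.7
eef_pos: [0.5428, 0.0509, 0.1541]
orientation: [[0.944, 0.33, 0.001], [0.33, -0.944, -0.0], [0.0, 0.001, -1.0]]
force: [0.8, -1.8, 3.8]
finger_gap: 0.15
finger_force: 41.0
```

```bash
python3 s.py
```

```text
18.7 [0.5428 0.0509 0.1541] yaw 19.3 F [ 0.8 -1.8  3.8] T [-0.44 -0.36 -0.  ] -1.54
```

>>> carry_out --moves '[[[0,0,0,0.14,2],[0,0,0,0,0]]]'

```text
t: 18.95
eef_pos: [0.5428, 0.0507, 0.154]
orientation: [[0.955, 0.297, 0.001], [0.297, -0.955, -0.001], [0.0, 0.001, -1.0]]
force: [1.9, -2.5, 5.2]
finger_gap: 0.15
finger_force: 41.0
```

```bash
python3 s.py
```

```text
18.95 [0.5428 0.0507 0.154 ] yaw 17.3 F [ 1.9 -2.5  5.2] T [-0.57 -0.27  0.21] -1.57
```

>>> carry_out --moves '[[[0,0,0,0.05,1],[0,0,0,0,0]]]'

```text
t: 19.2
eef_pos: [0.5428, 0.0506, 0.154]
orientation: [[0.96, 0.281, 0.001], [0.281, -0.96, -0.001], [0.0, 0.001, -1.0]]
force: [1.2, -1.8, 6.1]
finger_gap: 0.149
finger_force: 41.3
```

```bash
python3 s.py
```

```text
19.2 [0.5428 0.0506 0.154 ] yaw 16.3 F [ 1.2 -1.8  6.1] T [-0.58 -0.29  0.39] -1.59
```

>>> carry_out --moves '[[[0,0,0,-0.5,0],[40,0,0,0,0],[60,0,0,0,0],[60,0,0,0,0],[60,0,0,0,0],[60,0,0,-10,0],[60,0,0,-30,0],[60,0,0,-40,0],[60,0,0,-40,0],[60,-50,0,0,0],[60,-50,0,0,0],[60,-40,30,0,0],[60,0,40,0,0],[60,0,40,0,0],[60,0,40,0,0],[60,0,0,0,0],[60,0,0,0,0]]]'

```text
t: 21.32
eef_pos: [0.4498, -0.1312, 0.2747]
orientation: [[0.96, 0.279, 0.0], [0.279, -0.96, 0.001], [0.001, -0.0, -1.0]]
force: [-0.3, -0.4, -0.7]
finger_gap: 0.704
finger_force: 0.0
```

```bash
python3 s.py; python3 - <<'E'
from h import *
ims=[]
for n in("scene","top"):
    p,d=imaging.snapshot(n); P=cloud(n,d); u,v=map(int,pix(n,[.5425,.051,.16])); ims.append(cv2.resize(p[v-40:v+40,u-30:u+60],(450,400),interpolation=cv2.INTER_CUBIC))
    r=(p[...,2].astype(int)>p[...,1].astype(int)+60)&(np.hypot(P[...,0]-.5425,P[...,1]-.051)<.04)&(P[...,2]>.14)
    print(n,r.sum(),P[r].mean(0) if r.any() else 0,np.percentile(P[r][:,2],95) if r.any() else 0)
cv2.imwrite("pics/end.png",np.hstack(ims)[:, :800])
E
```

```text
21.325 [ 0.4498 -0.1312  0.2747] yaw 16.2 F [-0.3 -0.4 -0.7] T [-0.01 -0.05  0.01] -1.11
scene 184 [0.53758598 0.05490646 0.15757935] 0.16589236641928978
top 120 [0.54115449 0.04979399 0.16144671] 0.1694501620638923
```

View pics/end.png

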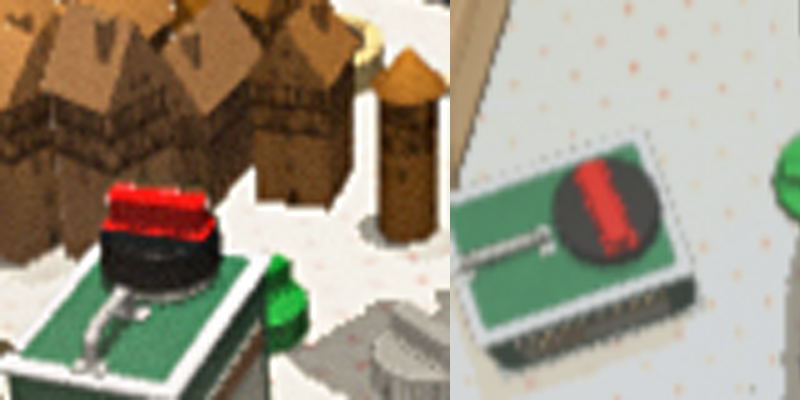

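The cap sits level on the neck: the bar is at crop (160,210) in the scene view and (605,205) in the top view. The gripper is clear and the tower is undisturbed, so I'm handing in.

```bash
python3 -c "
from plant import manip
print(manip.hand_in())"
```

```text
the job is handed in; nothing more can be done
None
```

The filler cap is screwed home on the can: it sank 5 mm over 71° to a firm stop (about 0.4 N m), it is released with the gripper clear, and the job is handed in at about 21 s; no verdict was returned.

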